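# Set the pill reminder switches on a tiled windowsill

## Task

On the reminder stand, each paddle switch belongs to the pill tin straight behind it on the magnetic strip. Switch on the reminders of the two small tins by flipping their paddles fully over to the back, towards the tins, and leave the large tin's paddle off, leaning to the front. Do not shift the large tin.

Things in the scene. Friction and masses are not known exactly. Their poses are not given: they have to be found in the camera images.
- paddle_left: left-hand paddle switch (robot's view) of three in a row, 60 mm apart, on the fixed reminder stand. White blade 24 mm wide, 7 mm thick. Origin: its hinge, 42 mm above the ledge, at the top of the grey housing (200 mm long, 50 mm deep, centred on the hinges). The blade runs 45 mm from the hinge along its own z; own y is the hinge line, along the row to the left; it turns only about y.
- paddle_middle: the middle paddle switch, same as the left-hand one. Off: its z leans 29 degrees from vertical to the front (robot side), up to 7 degrees less at the start. On: 29 degrees to the back, towards its tin. Stops at both ends; no spring or snap, it stays where it is left; 1 to 3 N at the blade moves it.
- paddle_right: the right-hand paddle switch, same as the others. All three sit on the stand's white base, 220 mm long, 150 mm deep front to back, 12 mm thick, whose front edge is 35 mm in front of the hinge line; it stands at any place and up to 20 degrees askew.
- tin_large: the large round steel pill tin, lid on, 62 mm across, 36 mm high, loose on the stand's steel magnetic strip, 80 mm behind the hinge line (within 3 mm), straight behind one of the paddles (within 1 mm). Origin: centre of its underside, 16 mm above the ledge, z up. Two small tins, 42 mm across, 24 mm high, stand behind the other two paddles.
Mind the look-alikes: they are no part of the job. Leave any green look-alike of the tin_large alone.

How it is judged:
By the outcome, as a careful person would: the job done as asked, in the order asked, and still so for the second after the job is handed in, with the robot touching nothing.
It also fails if it takes over 40 s, if anything falls off the work surface, if the arm or the gripper's body presses on something with over 40 N, if the wrist force passes 120 N, or if a joint passes its speed limit or range.

## Robot

A 6-joint arm with a two-finger parallel gripper is mounted at the origin on the work surface. World frame = base frame: x ahead of the robot, y to its left, z up, the work surface at z = 0. Lengths are in mm, angles in rad, forces in N, time in s.
With the tool pointing down it reaches from about 350 to 725 mm from the base axis. Payload 6 kg.
Tool frame: the origin (TCP) lies midway between the tips of the shut fingers; the grasp point (between the pads) lies 19 mm behind it (r.grip_point_offset is the z of the grasp point in the tool frame, in mm); z points along the fingers, y is the line along which they close (so a half turn about z gives the same grasp; the last joint's range is limited). The gripper opens to 85 mm and grips with 20 to 120 N. Pads are 22 mm wide; open, the fingers measure 114 mm over their backs; the gripper's body (76 mm by 85 mm) begins 54 mm behind the grasp point. The pads swing forward as they close: fully open they stand 13 mm farther back than shut.
Start: joints at [1.48, 0.04, 0.085, 0, -1.615, -0.334], TCP at [247.255, 546.658, 197.761] pointing down, gripper open.
Joint ranges: [-2.56, 2.56], [-1.29, 2.01], [-1.08, 1.49], [-3.29, 1.98], [-2.81, -0.18], [-2.99, 2.99]. Speed limits (rad/s): [2.57, 2.57, 3.01, 3.14, 3.14, 3.14].

## Interface

Orientations are given as a unit quaternion [x, y, z, w].
In Python, from bench import sensors, grab_frame, camera_params, r gives the robot as it stands.
- The arm moves only by the tool jog_arm, never from a script. Its arguments are lists of equal length, an entry for each row: "travel": the shift along the tool's x, y, z in m, a list of three; "twist": the turn, a rotation vector about the tool's x, y, z in rad, a list of three; "gripper": the closure, from -1 (fully open) to 1 (shut). A call has 1 to 5 rows; each row is the pose to reach, as a shift and turn from the pose commanded when the call began, along the tool's axes at that moment; what a row does not reach only later rows make up. A row lasts 1/12 s, in which the tool goes at most 41.7 mm and 7.16 degrees, less where a joint would pass 70% of its speed; a pose out of reach is approached as far as the arm can. A call with a gripper value outside its range is refused whole. The fingers move at their own pace and stop on an object; the grip force is fixed at half the most. Time passes only in rows, so rows that repeat a pose let the fingers close. It gives the time, the measured TCP pose, the force, the opening and the grip force at its end, in the units of the state.
- sensors.get_obs(): the state, without advancing time (a new reading comes with each control period).
- grab_frame(name): name is "scene" or "top" or "wrist"; returns the picture (384x512x3 uint8, blue, green, red); there is no depth.
- camera_params(name): a dict with "fx", "fy", "cx", "cy" (pixels), "distortion" ([k1, k2, p1, p2, k3] as OpenCV has them; the pictures are not rectified), "R" (3x3) and "t" (3): a world point X has camera coordinates R X + t. Camera axes: x right, y down, z forward; pixel columns grow to the right and rows downward; lengths in mm; the calibration is good to about 2 mm. A picture is of the moment at which its call begins: read the wrist's pose just before it. camera_params takes no time and is no camera call; for the wrist camera it gives the pose at the moment of the call.
- r.hand_in(): hands the job in; it is judged then, once.
The state is a dict: "time": time; "joint_positions": joint angles; "qd": joint speeds; "joint_torque": joint torques, N m; "tcp_pos": TCP position; "tool_rot": TCP orientation; "wrist_force": force on the tool from outside, world axes, zero at the start; "moment": the same for the moment, N m; "width": opening from 0.0 (shut) to 1.0 (fully open); "finger_force": force on a finger pad.
Only numpy, scipy, OpenCV 4.12 (cv2) and the standard library are available. Lean on these libraries where they do the work, as an engineer would, in place of code of your own. Each camera call takes 0.05 s, during which the arm holds its last target. There are 200 camera calls.

## Working session

There is one attempt and no reset: what is moved stays moved. The work goes in short steps, Python scripts to look and compute and a tool call to move; the robot and the scene stay as the last step left them, time stands still between calls to the robot, and variables do not carry over. Pictures are saved under pics/ and viewed, at most 10 in all, crops included, and the job is handed in when it is done.

Besides the shell and the picture viewer there is one more tool, called after "Emit:" by a JSON object that holds its "op" and its "data". jog_arm: Moves the arm, as the interface text tells. Its arguments: {"type":"object","properties":{"travel":{"type":"array","items":{"type":"array","items":{"type":"number"}}},"twist":{"type":"array","items":{"type":"array","items":{"type":"number"}}},"gripper":{"type":"array","items":{"type":"number"}}},"required":["travel","twist","gripper"]}

```bash
mkdir -p pics && ls && python3 - <<'E'
from bench import sensors, grab_frame, camera_params, r
import cv2,numpy as np
for n in("top","scene"):
    f=grab_frame(n);cv2.imwrite(f"pics/{n}0.png",f)
    p=camera_params(n);print(n,{k:np.round(v,3).tolist() for k,v in p.items()})
print(sensors.get_obs())
E
```

```text
pics
top {'fx': 457.368, 'fy': 457.368, 'cx': 254.587, 'cy': 190.146, 'distortion': [-0.015, 0.0, 0.0, 0.0, 0.0], 'R': [[0.021, -1.0, 0.014], [-0.986, -0.023, -0.166], [0.166, -0.01, -0.986]], 't': [39.799, 633.856, 819.812]}
scene {'fx': 362.937, 'fy': 362.937, 'cx': 255.464, 'cy': 192.087, 'distortion': [-0.116, 0.0, 0.0, 0.0, 0.0], 'R': [[-0.539, 0.842, 0.006], [0.492, 0.32, -0.81], [-0.684, -0.434, -0.586]], 't': [301.134, -285.677, 1146.424]}
{'time': 0.1, 'joint_positions': array([ 1.47971230e+00,  4.07306114e-02,  8.39381525e-02, -3.85239023e-04,
       -1.61550713e+00, -3.33721571e-01]), 'qd': array([ 0.00110139, -0.00245255,  0.00203768,  0.00075997, -0.00158633,
       -0.00022186]), 'joint_torque': array([-4.71936204e-03, -3.69345903e+01,  3.48285306e+01,  6.95165858e+00,
       -4.48133520e-03, -6.57424835e-07]), 'tcp_pos': array([247.07662313, 546.39194313, 196.91038715]), 'tool_rot': array([ 9.77528694e-01, -2.10800972e-01, -1.00055506e-04,  7.69395755e-04]), 'wrist_force': array([ 0.10356661,  0.10990961, -0.08790905]), 'moment': array([ 0.04173604, -0.01451525,  0.00855933]), 'finger_force': 0.0, 'width': 1.0033368179523834}
```

View pics/top0.png

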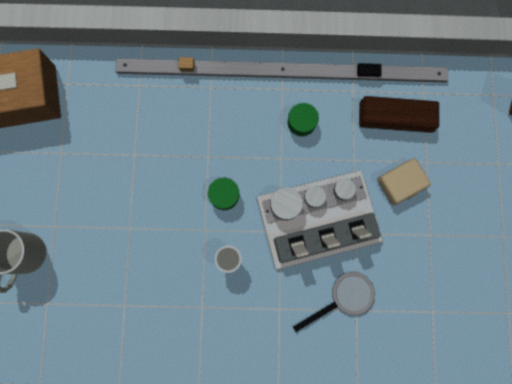

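View pics/scene0.png

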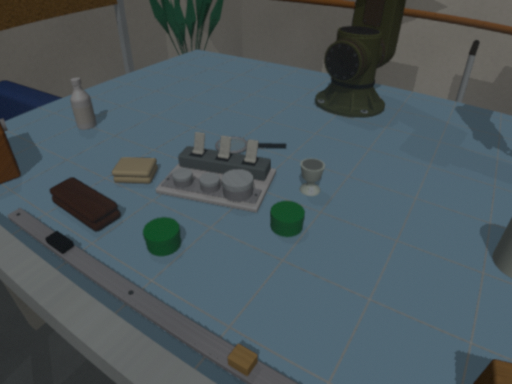

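The top view shows the stand near (320,220). The large tin is at the left (287,204), with small tins at (316,197) and (346,189). The blades are at (299,248), (330,240) and (361,232). The scene view agrees, so the middle and right paddles are the ones to flip.

```bash
python3 - <<'E'
import cv2,numpy as np
a=cv2.imread("pics/top0.png")[165:275,250:390]
b=cv2.imread("pics/scene0.png")[125:215,150:285]
f=lambda i:cv2.convertScaleAbs(cv2.resize(i,(700,int(i.shape[0]*700/i.shape[1])),interpolation=cv2.INTER_CUBIC),alpha=1.5)
A,B=f(a),f(b); o=np.vstack([A,B]); print(A.shape,B.shape)
o=cv2.resize(o,None,fx=.59,fy=.59); cv2.imwrite("pics/crop1.png",np.hstack([cv2.resize(A,(399,int(A.shape[0]*.57))),np.zeros((int(A.shape[0]*.57),2,3),np.uint8),cv2.resize(B,(399,int(A.shape[0]*.57)))]))
print(int(A.shape[0]*.57))
E
```

```text
(550, 700, 3) (466, 700, 3)
313
```

View pics/crop1.png

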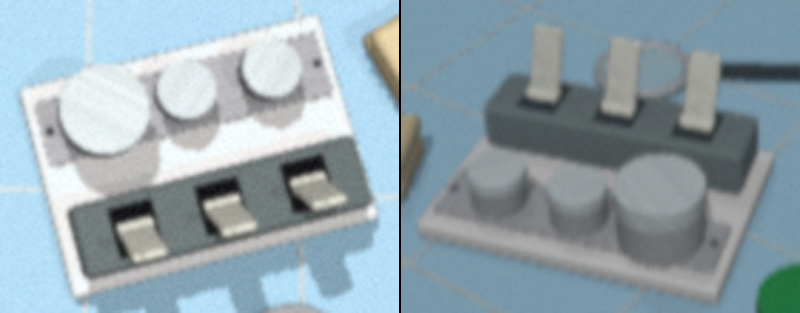

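```bash
cat > h.py <<'E'
import numpy as np,cv2
from bench import camera_params
def ray(n,uv,p=None):
    p=p or camera_params(n);K=np.array([[p['fx'],0,p['cx']],[0,p['fy'],p['cy']],[0,0,1]])
    q=cv2.undistortPoints(np.float64([[uv]]),K,np.array(p['distortion']))[0,0]
    R=np.array(p['R']);return -R.T@np.array(p['t']),R.T@np.array([*q,1.])
def tri(rays):
    A=0;b=0
    for o,d in rays:
        d=d/np.linalg.norm(d);P=np.eye(3)-np.outer(d,d);A=A+P;b=b+P@o
    X=np.linalg.solve(A,b)
    return X,[float(np.linalg.norm((np.eye(3)-np.outer(d,d)/(d@d))@(X-o))) for o,d in rays]
def plane(ry,z):
    o,d=ry;return o+d*(z-o[2])/d[2]
def pix(n,X):
    p=camera_params(n);K=np.array([[p['fx'],0,p['cx']],[0,p['fy'],p['cy']],[0,0,1]])
    return cv2.projectPoints(np.float64(X).reshape(-1,3),cv2.Rodrigues(np.array(p['R']))[0],np.array(p['t']),K,np.array(p['distortion']))[0][:,0]
E
python3 - <<'E'
from h import *
T=lambda x,y:(250+x/2.85-.4,165+y/2.845-.4)
S=lambda x,y:(150+(x-401)/2.956-.4,125+y/3.478-.4)
for n,t,s in[("large lid",(105,110),(659,186)),("mid lid",(187,90),(577,185)),("right lid",(272,69),(498,168)),
 ("tipL",(146,258),(704,54)),("tipM",(237,232),(624,41)),("tipR",(328,206),(547,27)),
 ("houseBL",(70,210),(742,186)),("houseBR",(353,140),(488,113)),("houseFR",(374,203),(518,77)),
 ("baseBL",(24,92),(721,283)),("baseBR",(319,18),(427,224))]:
    X,e=tri([ray("top",T(*t)),ray("scene",S(*s))]);print(n,X.round(1),np.round(e,1))
for n,t in[("houseBL",(70,210)),("houseBR",(353,140)),("houseFR",(374,203)),("houseFL",(88,277))]:
    print(n,plane(ray("top",T(*t)),42).round(1))
E
```

```text
large lid [610.3  -8.6  47.7] [1.3 1.3]
mid lid [626.9 -65.1  37.1] [1.2 1.2]
right lid [ 642.6 -123.    37. ] [0.8 0.8]
tipL [512.5 -34.7  79.5] [3.3 3.3]
tipM [530.3 -92.6  79.7] [3.2 3.2]
tipR [ 548.  -150.6   81. ] [3. 3.]
houseBL [543.9  13.7  18.9] [0.2 0.2]
houseBR [ 594.8 -177.9   33.6] [0.1 0.1]
houseFR [ 550.9 -188.7   36.4] [2. 2.]
baseBL [625.5  47.1  13.1] [0.8 0.8]
baseBR [ 683.8 -161.     7.1] [2.1 2.1]
houseBL [542.6  14.8  42. ]
houseBR [ 593.8 -175.7   42. ]
houseFR [ 551.6 -188.9   42. ]
houseFL [498.6   2.2  42. ]
```

Tins are 60 mm apart and the lid and tip heights fit the text. Row yaw is about 16°, and the middle hinge is near (549,-87,42). Moving over with the gripper shut.

Emit:
{"op": "jog_arm", "data": {"travel": [[0.0286, 0.028, 0], [0.0572, 0.056, 0], [0.0858, 0.084, 0], [0.1144, 0.112, 0], [0.143, 0.14, 0]], "twist": [[0, 0, 0], [0, 0, 0], [0, 0, 0], [0, 0, 0], [0, 0, 0]], "gripper": [1, 1, 1, 1, 1]}}

```text
time: 0.52
tcp_pos: [320.0, 358.3, 197.3]
tool_rot: [0.978, -0.21, -0.0, 0.0]
wrist_force: [0.7, 0.7, 0.7]
width: 0.296
finger_force: 0.0
```

Emit:
{"op": "jog_arm", "data": {"travel": [[0.0286, 0.028, 0], [0.0572, 0.056, 0], [0.0858, 0.084, 0], [0.1144, 0.112, 0], [0.143, 0.14, 0]], "twist": [[0, 0, 0], [0, 0, 0], [0, 0, 0], [0, 0, 0], [0, 0, 0]], "gripper": [1, 1, 1, 1, 1]}}

```text
time: 0.93
tcp_pos: [392.5, 171.9, 197.7]
tool_rot: [0.978, -0.21, 0.0, -0.0]
wrist_force: [0.2, 0.9, 0.2]
width: 0.001
finger_force: 0.0
```

Emit:
{"op": "jog_arm", "data": {"travel": [[0.0286, 0.028, 0], [0.0572, 0.056, 0], [0.0858, 0.084, 0], [0.1144, 0.112, 0], [0.143, 0.14, 0]], "twist": [[0, 0, 0.12], [0, 0, 0.24], [0, 0, 0.36], [0, 0, 0.48], [0, 0, 0.6]], "gripper": [1, 1, 1, 1, 1]}}

```text
time: 1.35
tcp_pos: [465.1, -14.8, 197.7]
tool_rot: [0.87, -0.493, 0.0, -0.0]
wrist_force: [0.6, 0.5, 0.8]
width: 0.0
finger_force: 0.0
```

Emit:
{"op": "jog_arm", "data": {"travel": [[0.03, 0.005, 0], [0.06, 0.01, 0], [0.092, 0.0157, 0], [0.092, 0.0157, 0.03], [0.092, 0.0157, 0.03]], "twist": [[0, 0, 0.1], [0, 0, 0.2], [0, 0, 0.265], [0, 0, 0.265], [0, 0, 0.265]], "gripper": [1, 1, 1, 1, 1]}}

```text
time: 1.77
tcp_pos: [497.2, -100.5, 162.0]
tool_rot: [0.798, -0.602, -0.004, 0.002]
wrist_force: [0.5, 0.1, -3.3]
width: -0.001
finger_force: 0.0
```

```bash
python3 - <<'E'
from h import *
from bench import *
o=sensors.get_obs();print(o['tcp_pos'],o['tool_rot'],o['joint_positions'].round(2),o['wrist_force'])
p=camera_params("wrist");import pickle;pickle.dump(p,open("w1.pkl","wb"))
f=grab_frame("wrist");g=cv2.convertScaleAbs(f,alpha=1.4)
b=np.array([.961,.276,0]);u=np.array([-.276,.961,0]);M=np.array([549,-87,42.])
for k in(-60,0,60):
    for X in(M-k*u, M-k*u+45*(-.45*b+[0,0,.89])):
        q=pix("wrist",X)[0]
        if abs(q).max()<2000: cv2.drawMarker(g,tuple(int(v) for v in q),(0,0,255),0,8)
cv2.imwrite("pics/w1.png",g)
E
```

```text
[ 497.22370958 -100.48802458  161.96950611] [ 0.79812373 -0.60247758 -0.00385317  0.00210439] [ 0.2  -0.2  -0.21 -0.   -1.57  0.08] [ 0.53062199  0.10068784 -3.29156032]
```

View pics/w1.png

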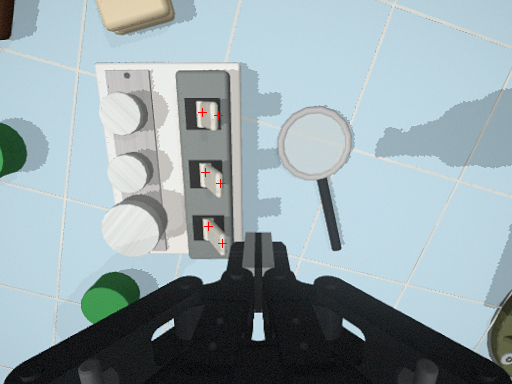

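The wrist view shows the predicted hinge and tip marks sitting on all three paddles (middle one at (205,172) and (220,184)). The fingers are shut in front of the middle paddle. Descending.

Emit:
{"op": "jog_arm", "data": {"travel": [[0, 0, 0.033], [0, 0, 0.066], [0, 0, 0.1], [0, -0.01, 0.1], [0, -0.01, 0.1]], "twist": [[0, 0, 0], [0, 0, 0], [0, 0, 0], [0, 0, 0], [0, 0, 0]], "gripper": [1, 1, 1, 1, 1]}}

```text
time: 2.23
tcp_pos: [508.5, -96.0, 66.8]
tool_rot: [0.8, -0.6, -0.001, 0.001]
wrist_force: [0.2, -0.5, 0.9]
width: 0.001
finger_force: 0.0
```

Emit:
{"op": "jog_arm", "data": {"travel": [[0, -0.006, 0], [0, -0.012, 0], [0, -0.018, 0], [0, -0.024, 0], [0, -0.028, 0]], "twist": [[0, 0, 0], [0, 0, 0], [0, 0, 0], [0, 0, 0], [0, 0, 0]], "gripper": [1, 1, 1, 1, 1]}}

```text
time: 2.65
tcp_pos: [537.0, -88.7, 68.6]
tool_rot: [0.799, -0.601, 0.0, -0.0]
wrist_force: [-0.7, 0.3, 0.0]
width: 0.001
finger_force: 0.0
```

Emit:
{"op": "jog_arm", "data": {"travel": [[0, -0.003, 0], [0, -0.006, 0], [0, -0.008, 0], [0, -0.008, 0]], "twist": [[0, 0, 0], [0, 0, 0], [0, 0, 0], [0, 0, 0]], "gripper": [1, 1, 1, 1]}}

```text
time: 2.98
tcp_pos: [543.8, -86.8, 67.7]
tool_rot: [0.799, -0.601, -0.0, 0.0]
wrist_force: [0.2, -0.3, 0.7]
width: -0.0
finger_force: 0.0
```

Emit:
{"op": "jog_arm", "data": {"travel": [[0, -0.002, 0], [0, -0.002, 0]], "twist": [[0, 0, 0], [0, 0, 0]], "gripper": [1, 1]}}

```text
time: 3.15
tcp_pos: [545.6, -86.3, 67.8]
tool_rot: [0.799, -0.601, 0.0, 0.0]
wrist_force: [-0.7, 0.1, -0.3]
width: 0.0
finger_force: 0.0
```

Emit:
{"op": "jog_arm", "data": {"travel": [[0, -0.002, 0], [0, -0.003, 0], [0, -0.003, 0]], "twist": [[0, 0, 0], [0, 0, 0], [0, 0, 0]], "gripper": [1, 1, 1]}}

```text
time: 3.4
tcp_pos: [548.5, -85.4, 67.9]
tool_rot: [0.799, -0.601, 0.0, 0.0]
wrist_force: [0.3, 0.2, 0.0]
width: 0.002
finger_force: 0.0
```

```bash
python3 - <<'E'
from h import *
from bench import *
o=sensors.get_obs();print(o['tcp_pos'],o['wrist_force'])
f=grab_frame("wrist");s=grab_frame("scene")
a=cv2.convertScaleAbs(f,alpha=1.4)
b=cv2.convertScaleAbs(cv2.resize(s[110:215,150:285],(540,420),interpolation=cv2.INTER_CUBIC),alpha=1.5)
cv2.imwrite("pics/c2.png",np.hstack([cv2.resize(a,(400,300)),cv2.resize(b,(386,300))]))
E
```

```text
[548.52258746 -85.42480443  67.85111077] [0.33554878 0.20872032 0.04049305]
```

View pics/c2.png

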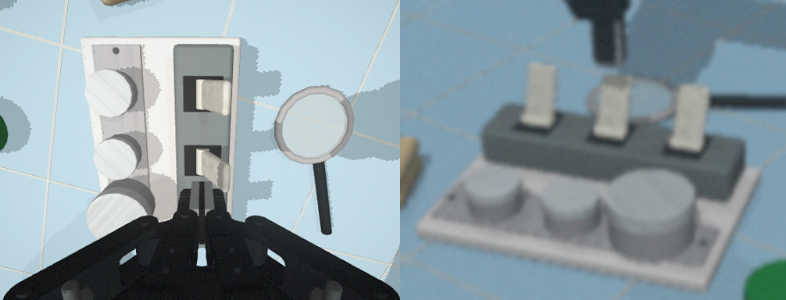

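The middle blade (207,162 in the wrist half) still leans to the front, and the fingertips look misplaced. I'll check the tip's position by projection.

```bash
python3 - <<'E'
from h import *
from bench import *
t=np.array(sensors.get_obs()['tcp_pos'])
for n in("wrist","scene","top"):
    print(n,pix(n,[t,[549,-87,42],[530,-92.5,82]]).round(0).tolist())
p=camera_params("wrist");R=np.array(p['R']);print("cam",-R.T@p['t'],R[2])
f=grab_frame("scene");g=cv2.convertScaleAbs(f[60:220,140:300],alpha=1.6);g=cv2.resize(g,(400,400),interpolation=cv2.INTER_CUBIC)
f=grab_frame("top");h=cv2.convertScaleAbs(f[160:280,250:390],alpha=1.6);h=cv2.resize(h,(400,343),interpolation=cv2.INTER_CUBIC)
cv2.imwrite("pics/c3.png",np.hstack([g,np.vstack([h,np.zeros((57,400,3),np.uint8)])]))
E
```

```text
wrist [[257.0, 222.0], [257.0, 205.0], [290.0, 229.0]]
scene [[224.0, 146.0], [224.0, 156.0], [227.0, 136.0]]
top [[329.0, 236.0], [328.0, 236.0], [334.0, 245.0]]
cam [ 569.23497381 -158.32761188  243.27871398] [-0.08360992  0.28764437 -0.95408076]
```

View pics/c3.png

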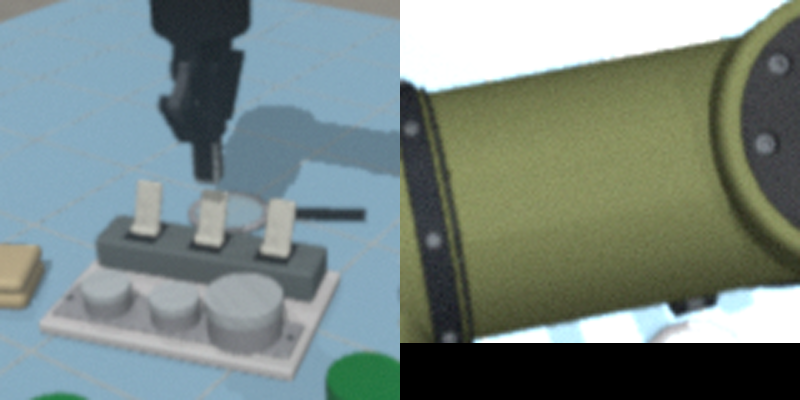

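```bash
python3 - <<'E'
from h import *
from bench import *
t=np.array(sensors.get_obs()['tcp_pos']);print(t,camera_params("wrist")['fx'])
for z in (0,10,20,30,40): print(z,pix("wrist",t+[0,0,z]).round(0).tolist(),pix("scene",t+[0,0,z]).round(0).tolist())
for w in((258,233),(258,243)): print(tri([ray("wrist",w),ray("scene",(223.5,132))]))
f=grab_frame("wrist");cv2.imwrite("pics/w2.png",cv2.convertScaleAbs(cv2.resize(f[150:330,170:350],(600,600),interpolation=cv2.INTER_CUBIC),alpha=1.8,beta=30))
E
```

```text
[548.35078575 -85.46395377  67.82279168] 296.9652686613655
0 [[257.0, 222.0]] [[224.0, 146.0]]
10 [[257.0, 228.0]] [[224.0, 142.0]]
20 [[257.0, 236.0]] [[224.0, 137.0]]
30 [[257.0, 244.0]] [[224.0, 133.0]]
40 [[257.0, 253.0]] [[224.0, 129.0]]
(array([547.75114534, -89.58942269,  97.50095826]), [2.6400120314390145, 2.6400120314389834])
(array([548.11133025, -86.65126632,  99.58873254]), [0.3460306659696514, 0.3460306659696109])
```

View pics/w2.png

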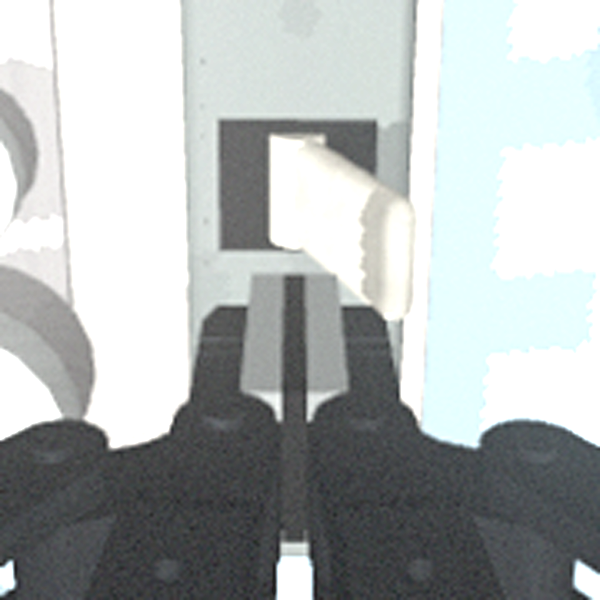

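The crop shows the open finger pads ending at about (258,232), above the blade. Triangulating gives a tip height of about 98 mm against the reported TCP of 68 mm. So the real tips sit about 30 mm higher than the TCP reading, which explains the missed contact. I'll back off, go 32 mm lower and push again.

Emit:
{"op": "jog_arm", "data": {"travel": [[0, 0.03, 0], [0, 0.056, 0], [0, 0.056, 0.015], [0, 0.056, 0.032], [0, 0.056, 0.032]], "twist": [[0, 0, 0], [0, 0, 0], [0, 0, 0], [0, 0, 0], [0, 0, 0]], "gripper": [1, 1, 1, 1, 1]}}

```text
time: 4.07
tcp_pos: [492.4, -100.9, 32.8]
tool_rot: [0.799, -0.601, -0.002, 0.001]
wrist_force: [-0.9, 1.1, -0.5]
width: 0.001
finger_force: 0.0
```

```bash
python3 - <<'E'
from h import *
from bench import *
o=sensors.get_obs();print(o['tcp_pos'],o['wrist_force'],o['width'],r.grip_point_offset)
f=grab_frame("scene");g=cv2.convertScaleAbs(f[80:220,140:300],alpha=1.6);g=cv2.resize(g,(457,400),interpolation=cv2.INTER_CUBIC)
f=grab_frame("wrist");h=cv2.convertScaleAbs(f[100:340,140:370],alpha=1.6);h=cv2.resize(h,(343,358),interpolation=cv2.INTER_CUBIC)
cv2.imwrite("pics/c4.png",np.hstack([g,np.vstack([h,np.zeros((42,343,3),np.uint8)])]))
E
```

```text
[ 492.37813079 -100.85986504   32.80258318] [-0.93799228  1.1142295  -0.51406231] 0.0007933768730994415 -18.700000000000003
```

View pics/c4.png

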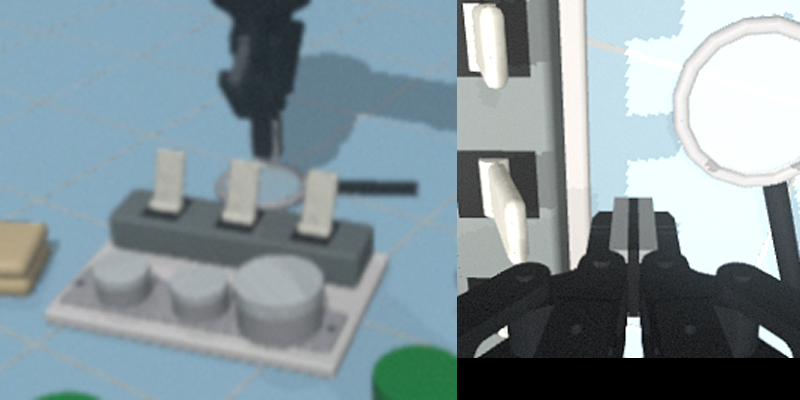

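The fingertips now stand in front of the middle blade (scene half (265,160)), at about blade height and in line with it. Pushing.

Emit:
{"op": "jog_arm", "data": {"travel": [[0, -0.01, 0], [0, -0.02, 0], [0, -0.027, 0], [0, -0.033, 0], [0, -0.039, 0]], "twist": [[0, 0, 0], [0, 0, 0], [0, 0, 0], [0, 0, 0], [0, 0, 0]], "gripper": [1, 1, 1, 1, 1]}}

```text
time: 4.58
tcp_pos: [532.7, -90.1, 36.3]
tool_rot: [0.799, -0.601, 0.0, 0.0]
wrist_force: [-2.0, -1.1, 1.0]
width: 0.001
finger_force: 0.7
```

Emit:
{"op": "jog_arm", "data": {"travel": [[0, -0.005, 0], [0, -0.01, 0], [0, -0.014, 0], [0, -0.014, 0]], "twist": [[0, 0, 0], [0, 0, 0], [0, 0, 0], [0, 0, 0]], "gripper": [1, 1, 1, 1]}}

```text
time: 4.92
tcp_pos: [545.9, -86.1, 35.4]
tool_rot: [0.799, -0.601, -0.0, 0.0]
wrist_force: [0.4, 1.3, 0.1]
width: -0.002
finger_force: 0.0
```

Contact was felt (about 2 N). Creeping towards the stop.

Emit:
{"op": "jog_arm", "data": {"travel": [[0, -0.002, 0], [0, -0.004, 0], [0, -0.004, 0]], "twist": [[0, 0, 0], [0, 0, 0], [0, 0, 0]], "gripper": [1, 1, 1]}}

```text
time: 5.17
tcp_pos: [549.4, -85.1, 35.7]
tool_rot: [0.799, -0.601, -0.0, 0.0]
wrist_force: [-0.4, -0.6, -1.1]
width: 0.002
finger_force: 0.2
```

Emit:
{"op": "jog_arm", "data": {"travel": [[0, -0.002, 0], [0, -0.003, 0], [0, -0.003, 0]], "twist": [[0, 0, 0], [0, 0, 0], [0, 0, 0]], "gripper": [1, 1, 1]}}

```text
time: 5.42
tcp_pos: [551.0, -84.8, 35.7]
tool_rot: [0.799, -0.601, -0.001, 0.001]
wrist_force: [-6.7, -0.4, 1.9]
width: 0.003
finger_force: 3.3
```

```bash
python3 - <<'E'
from h import *
from bench import *
o=sensors.get_obs();print(o['tcp_pos'],o['wrist_force'],o['finger_force'])
f=grab_frame("scene");g=cv2.convertScaleAbs(f[80:220,140:300],alpha=1.6);g=cv2.resize(g,(457,400),interpolation=cv2.INTER_CUBIC)
f=grab_frame("wrist");h=cv2.convertScaleAbs(f[100:340,140:370],alpha=1.6);h=cv2.resize(h,(343,358),interpolation=cv2.INTER_CUBIC)
cv2.imwrite("pics/c5.png",np.hstack([g,np.vstack([h,np.zeros((42,343,3),np.uint8)])]))
E
```

```text
[551.03832458 -84.76416552  35.69917561] [-6.73452303 -0.40392591  1.86926277] 3.2560580503195524
```

View pics/c5.png

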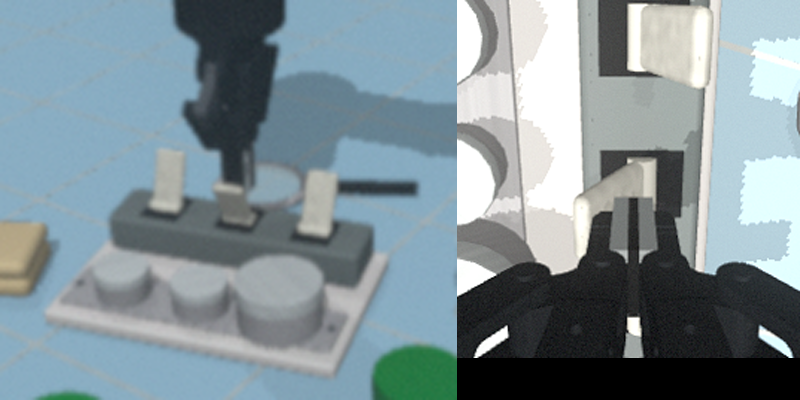

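The middle blade is now flipped to the back (scene half (235,200)), and the 7 N reading shows the stop. One more firm millimetre, then back off and go to the right paddle.

Emit:
{"op": "jog_arm", "data": {"travel": [[0, -0.002, 0], [0, -0.002, 0], [0, 0.02, 0], [0, 0.04, 0], [0, 0.06, 0]], "twist": [[0, 0, 0], [0, 0, 0], [0, 0, 0], [0, 0, 0], [0, 0, 0]], "gripper": [1, 1, 1, 1, 1]}}

```text
time: 5.93
tcp_pos: [494.4, -101.0, 35.9]
tool_rot: [0.799, -0.601, 0.0, -0.0]
wrist_force: [0.0, -0.3, -0.6]
width: -0.002
finger_force: 0.0
```

Emit:
{"op": "jog_arm", "data": {"travel": [[0.02, 0, 0], [0.04, 0, 0], [0.06, 0, 0], [0.06, 0, 0], [0.06, 0, 0]], "twist": [[0, 0, 0], [0, 0, 0], [0, 0, 0], [0, 0, 0], [0, 0, 0]], "gripper": [1, 1, 1, 1, 1]}}

```text
time: 6.35
tcp_pos: [511.6, -159.2, 35.9]
tool_rot: [0.799, -0.602, 0.0, -0.0]
wrist_force: [-0.4, -0.0, -0.2]
width: 0.002
finger_force: 0.0
```

Emit:
{"op": "jog_arm", "data": {"travel": [[0, -0.01, 0], [0, -0.02, 0], [0, -0.027, 0], [0, -0.033, 0], [0, -0.039, 0]], "twist": [[0, 0, 0], [0, 0, 0], [0, 0, 0], [0, 0, 0], [0, 0, 0]], "gripper": [1, 1, 1, 1, 1]}}

```text
time: 6.77
tcp_pos: [549.4, -147.2, 35.7]
tool_rot: [0.799, -0.601, -0.0, 0.0]
wrist_force: [-1.6, 0.6, 1.3]
width: -0.001
finger_force: 0.8
```

Emit:
{"op": "jog_arm", "data": {"travel": [[0, -0.005, 0], [0, -0.01, 0], [0, -0.014, 0], [0, -0.017, 0], [0, -0.017, 0]], "twist": [[0, 0, 0], [0, 0, 0], [0, 0, 0], [0, 0, 0], [0, 0, 0]], "gripper": [1, 1, 1, 1, 1]}}

```text
time: 7.18
tcp_pos: [565.5, -143.0, 35.6]
tool_rot: [0.799, -0.601, 0.0, 0.0]
wrist_force: [0.0, 0.6, 0.6]
width: 0.001
finger_force: 0.0
```

Emit:
{"op": "jog_arm", "data": {"travel": [[0, -0.002, 0], [0, -0.004, 0], [0, -0.004, 0]], "twist": [[0, 0, 0], [0, 0, 0], [0, 0, 0]], "gripper": [1, 1, 1]}}

```text
time: 7.43
tcp_pos: [567.3, -142.6, 35.7]
tool_rot: [0.799, -0.601, -0.001, 0.001]
wrist_force: [-5.9, -1.3, 3.4]
width: -0.002
finger_force: 3.5
```

Stop felt again. Same extra press, then back off and rise clear.

Emit:
{"op": "jog_arm", "data": {"travel": [[0, -0.002, 0], [0, -0.002, 0], [0, 0.02, 0], [0, 0.04, 0], [0, 0.06, 0]], "twist": [[0, 0, 0], [0, 0, 0], [0, 0, 0], [0, 0, 0], [0, 0, 0]], "gripper": [1, 1, 1, 1, 1]}}

```text
time: 7.85
tcp_pos: [510.9, -158.8, 35.9]
tool_rot: [0.799, -0.601, 0.0, -0.0]
wrist_force: [-0.3, -0.0, 0.8]
width: 0.002
finger_force: 0.0
```

Emit:
{"op": "jog_arm", "data": {"travel": [[0, 0.02, -0.03], [0, 0.04, -0.06], [0, 0.06, -0.09], [0, 0.08, -0.12], [0, 0.08, -0.12]], "twist": [[0, 0, 0], [0, 0, 0], [0, 0, 0], [0, 0, 0], [0, 0, 0]], "gripper": [1, 1, 1, 1, 1]}}

```text
time: 8.27
tcp_pos: [435.4, -182.8, 164.4]
tool_rot: [0.799, -0.602, 0.006, -0.003]
wrist_force: [1.0, -0.1, 2.0]
width: -0.0
finger_force: 0.0
```

```bash
python3 - <<'E'
from h import *
from bench import *
o=sensors.get_obs();print(o['tcp_pos'],o['wrist_force'],o['qd'].round(3))
f=grab_frame("scene");g=cv2.convertScaleAbs(f[110:220,150:290],alpha=1.6);g=cv2.resize(g,(440,346),interpolation=cv2.INTER_CUBIC)
h=cv2.convertScaleAbs(cv2.resize(grab_frame("wrist")[:,:300],(270,346)),alpha=1.5)
cv2.imwrite("pics/c6.png",np.hstack([g,h]))
E
```

```text
[ 435.35374756 -182.75257418  164.40823425] [ 0.96244532 -0.08512409  2.04307558] [ 0.011  0.068 -0.05  -0.036  0.101 -0.015]
```

View pics/c6.png

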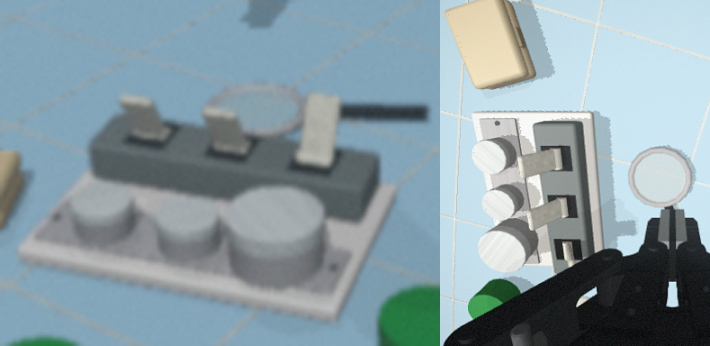

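The middle and right paddles (scene half (225,130), (140,117)) lean fully back. The large tin's paddle (317,130) still leans to the front and the tins have not moved.

```bash
python3 -c "
from bench import r
print(r.hand_in())"
```

```text
the job is handed in; nothing more can be done
None
```

I flipped the middle and right paddles (the two small tins' reminders) back to their stops, left the large tin's paddle off, saw no tin move in the last pictures, and handed the job in at about 8 s of robot time; no verdict came back.

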